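Roll the pencil tube clear of the drawer

ROBOT

A 6-joint arm with a two-finger parallel gripper is mounted at the origin on the work surface. World frame = base frame: x ahead of the robot, y to its left, z up, the work surface at z = 0. Lengths are in m, angles in rad, forces in N, time in s.
With the tool pointing down it reaches from about 0.225 to 0.875 m from the base axis. Payload 3.4 kg.
Tool frame: the origin (TCP) lies at the very end of the fingers, on their centre line; the grasp point (between the pads) lies 19 mm behind it; x points along the fingers, z is the direction in which the jaws open and shut, and the axes are right-handed (so a half turn about x gives the same grasp; the last joint's range is limited). The gripper opens to 85 mm and grips with 20 to 120 N. Pads are 22 mm wide; open, the fingers measure 114 mm over their backs; the gripper's body (76 mm by 85 mm) begins 54 mm behind the grasp point. The pads swing forward as they close: fully open they stand 13 mm farther back than shut.
Start: joints at [1.203, 0.276, 1.505, -0, 1.361, -0.121], TCP at [0.14, 0.558, 0.231] pointing down, gripper open.
Joint ranges: [-2.89, 2.89], [-0.75, 2.08], [0.22, 2.7], [-1.18, 4.32], [0.11, 2.71], [-2.7, 2.7]. Speed limits (rad/s): [2.57, 2.57, 3.14, 3.14, 3.14, 3.14].

INTERFACE

Orientations are given as a unit quaternion [w, x, y, z].
In Python, from rig import manip, viewer, finder gives the robot as it stands.
- The arm moves only by the tool move_arm, never from a script. Its argument "rows" is a list of rows, each a list of 3 entries, a list of its own where there are three numbers: the shift along the tool's x, y, z in mm, then the turn about the tool's x in rad, then the finger opening in mm, from 0 to 85.4. A call has 1 to 8 rows; each row is the pose to reach, as a shift and turn from the pose measured when the call began, along the tool's axes at that moment; what a row does not reach only later rows make up. A row lasts 1/12 s, in which the tool goes at most 41.7 mm and 7.16 degrees, less where a joint would pass 70% of its speed; a pose out of reach is approached as far as the arm can. A call with a gripper value outside its range is refused whole. The fingers move at their own pace and stop on an object; "force" is the grip in N (left out, the last holds). Time passes only in rows, so rows that repeat a pose let the fingers close. It gives the time, the measured TCP pose, the force and the opening at its end, in the units of the state.
- manip.get_state(): the state, without advancing time (a new reading comes with each control period).
- viewer.get_image(name): name is "scene" or "top" or "wrist"; returns the picture (384x512x3 uint8, red, green, blue); there is no depth.
- viewer.get_calibration(name): a dict with "mtx" (3x3 intrinsics, pixels), "R" (3x3) and "t" (3): a world point X has camera coordinates R X + t. Camera axes: x right, y down, z forward; pixel columns grow to the right and rows downward; lengths in m; the calibration is good to about 2 mm. A picture is of the moment at which its call begins: read the wrist's pose just before it. get_calibration takes no time and is no camera call; for the wrist camera it gives the pose at the moment of the call.
- manip.sign_off(): hands the job in, once; it reports no verdict.
Trained networks look in the newest picture that a camera, given by its name, has taken for a name from the list of things; names that differ only in an ending like _2 or _b are one class to them, and where a whole thing is asked for, a point or a joint stands for the part that bears it (a point fixed in the world has none). Each returns a list of dicts, best first, with "score" (0 to 1); they miss things now and then, are a little off and sometimes report something else, mostly with a low value. They report only what shows in the picture. A call takes as long as a camera call.
- finder.look_for(target, camera): "centre" ([column, row] in pixels, amid what is visible of it).
- finder.trace(target, camera): "mask" (384x512 bool, what is visible of it) and "centre" ([column, row] in pixels, amid what is visible of it).
The state is a dict: "clock": time; "qpos": joint angles; "qd": joint speeds; "effort": joint torques, N m; "position": TCP position; "ee_rot": TCP orientation; "contact_force": force on the tool from outside, world axes, zero at the start; "moment": the same for the moment, N m; "width": finger opening in m.
Only numpy, scipy, OpenCV 4.12 (cv2) and the standard library are available. Lean on these libraries where they do the work, as an engineer would, in place of code of your own. Each camera call takes 0.05 s, during which the arm holds its last target.

TASK

The round pencil tube lies in the way of the desk organiser's little drawer. With the fingertips on the top of the tube, not against its side, roll it across the desk until it lies at rest along the middle of the cork strip let into the desk, within the strip's length. Do not pick the tube up, and leave the organiser, its drawer, the cup, the magnifier and the phone dock as they are.

Things in the scene. Friction and masses are not known exactly. Their poses are not given: they have to be found in the camera images.
- tube_center (a point): Middle of the pencil tube: firm cardboard cylinder with flush steel end caps, 64 mm in diameter, 160 mm long, about 0.18 kg, lying on the desk, this point 32 mm above it. x is its long axis (level); y and z turn as it rolls; z is up at the start, where a small white label is. It grips a fingertip pressed on it, rolls without slipping and soon stops when let go.
- strip: Cork strip let flush into the desk (nothing to feel), 230 mm long, 40 mm wide. Origin at its centre on the desk surface; x along its length, y across it, z up. It lies 125 to 175 mm left or right of the tube, parallel to it within about 4 degrees, and runs roughly straight away from the robot's base.
- organiser: White plastic desk organiser, fixed to the desk, 110 mm deep (x), 130 mm wide (y), 92 mm high. Origin at the centre of its underside; its drawer front faces its -x side, towards the robot, about 25 mm beyond the far end of the tube at the start.
- drawer (a joint): The organiser's small drawer with a steel knob: 0 is shut, grows to 0.07 m as it slides out towards the robot. To be left shut.
- cup: Grey ceramic cup, loose, 72 mm across the rim, 85 mm high, standing just beyond the far end of the cork strip. Origin at the centre of its underside. To be left alone.
- magnifier: Chrome magnifier on a stand, loose: round foot 84 mm across, lens ring upright, 152 mm high in all. Origin at the centre of its underside. To be left alone.
- dock: Bamboo phone dock, loose: base 90 mm by 80 mm, leaning back rest up to 102 mm high. Origin at the centre of its underside. To be left alone.

How it is judged:
On the way:
1. the tube has been rolled (not dragged): it has turned about its axis by more than 1.2 rad (angle between tube_center's own z axis and vertical above 1.2 rad), for 0.1 s.
At the end, for the whole second after the job is handed in: The tube lies on the desk at rest over the cork strip: its axis within 15 mm of the strip's centre line, its middle within 35 mm of the strip's middle lengthwise, parallel to the strip within 0.17 rad, having been rolled there (y of tube_center in the frame of strip between -0.015 and 0.015 m and x of tube_center in the frame of strip between -0.035 and 0.035 m and angle between the x axis of tube_center and the x axis of strip, either way round below 0.17 rad and height (world z) of tube_center below 0.037 m and linear speed of tube below 0.01 m/s and angular speed of tube below 0.2 rad/s); the robot touches nothing.
It fails at once if the tube is lifted off the desk or stood up (its middle more than 13 mm above its lying height) (height (world z) of tube_center above 0.045 m).
It fails at once if the fingers push the tube low on its side (touching it with the grasp point lower than 55 mm above the desk, that is the fingertips below about 36 mm) (contact force between the fingers and tube above 0.5 N and height (world z) of the grasp point below 0.055 m).
It fails at once if a bystander is shifted by more than 15 mm or the drawer is opened by more than 10 mm (distance of any of cup, magnifier, dock from where it was at the start of the episode above 0.015 m or value of joint drawer above 0.01 m).
It also fails if it takes over 64 s, if anything falls off the work surface, if the arm or the gripper's body presses on something with over 40 N, if the wrist force passes 120 N, or if a joint passes its speed limit or range.

## Working session

There is one attempt and no reset: what is moved stays moved. The work goes in short steps, Python scripts to look and compute and a tool call to move; the robot and the scene stay as the last step left them, time stands still between calls to the robot, and variables do not carry over. Pictures are saved under pics/ and viewed, and the job is handed in when it is done.

Besides the shell and the picture viewer there is one more tool, called after "Emit:" by a JSON object that holds its "name" and its "arguments", one argument or row to a line. move_arm: Moves the arm, as the interface text tells. Its arguments: {"type":"object","properties":{"rows":{"type":"array"},"force":{"type":"number"}},"required":["rows"]}

```bash
mkdir -p pics
python3 - <<'E'
from rig import manip, viewer, finder
import cv2,numpy as np
s=manip.get_state()
for k,v in s.items(): print(k,np.round(v,4))
for n in ["scene","top"]:
    im=viewer.get_image(n); cv2.imwrite(f"pics/{n}0.png",im[:,:,::-1])
    c=viewer.get_calibration(n); print(n,np.round(c["mtx"],1).tolist(),np.round(c["R"],3).tolist(),np.round(c["t"],3))
    for t in ["tube_center","strip"]:
        for r in finder.trace(t,n)[:2]: 
            np.save(f"pics/{n}_{t}.npy",r["mask"]) if 1 else 0
            print(n,t,r["score"],r["centre"],r["mask"].sum()); break
E
```

```text
clock 0.0
qpos [ 1.203   0.2766  1.5062 -0.      1.3607 -0.121 ]
qd [-0.0004 -0.0011  0.0015 -0.0009  0.0013  0.0002]
effort [ 2.00000e-03 -4.16767e+01 -2.45810e+01  3.00000e-04  1.10000e-02
  0.00000e+00]
position [0.1403 0.5571 0.2304]
ee_rot [ 0.5572 -0.435   0.5583  0.4343]
contact_force [0.6597 0.1398 0.8219]
moment [0.026  0.0089 0.0237]
width 0.0855
scene [[498.0, 0.0, 256.1], [0.0, 498.0, 184.6], [0.0, 0.0, 1.0]] [[-0.241, 0.97, -0.008], [0.65, 0.155, -0.744], [-0.721, -0.185, -0.668]] [ 0.163 -0.362  1.812]
scene tube_center 0.68 [290.4, 189.5] 1037
scene strip 0.66 [245.4, 187.7] 751
top [[351.7, 0.0, 259.1], [0.0, 351.7, 189.3], [0.0, 0.0, 1.0]] [[0.052, -0.999, -0.004], [-0.971, -0.05, -0.236], [0.235, 0.017, -0.972]] [-0.007  0.635  0.899]
top tube_center 0.98 [241.2, 200.1] 1218
top strip 0.69 [287.4, 212.8] 1094
```

View pics/scene0.png

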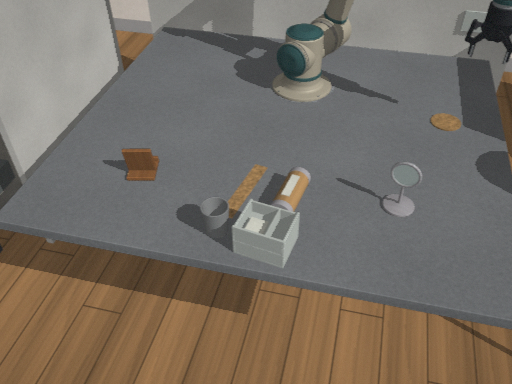

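View pics/top0.png

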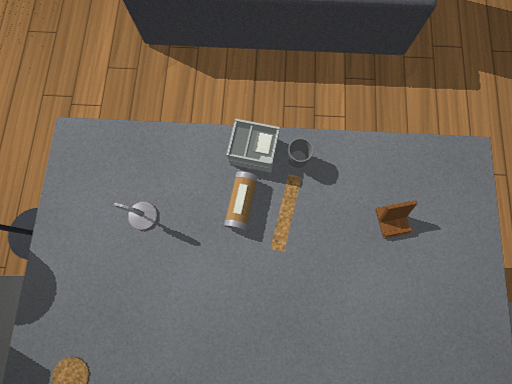

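The scene shows the tube in front of the organiser, the strip to its right (world −y), and the cup beyond the strip. In the top picture they are at about (241,200), (287,213) and (300,150). I'll fit the poses to the masks next.

```bash
cat > h.py <<'E'
from rig import manip, viewer, finder
import cv2,numpy as np
from scipy.optimize import minimize
def proj(c,X):
    p=(c["R"]@X.T).T+c["t"]; p=p@np.array(c["mtx"]).T; return p[:,:2]/p[:,2:]
def ground(c,uv,z):
    d=c["R"].T@np.linalg.solve(c["mtx"],[uv[0],uv[1],1]); o=-c["R"].T@c["t"]; return o+d*(z-o[2])/d[2]
def pts(kind,p):
    x,y,a=p
    if kind=="tube_center":
        t=np.linspace(0,2*np.pi,40); L=np.array([[s*.08,.032*np.cos(q),.032+.032*np.sin(q)] for s in(-1,1) for q in t])
    else: L=np.array([[sx*.115,sy*.02,0] for sx in(-1,1) for sy in(-1,1)])
    c,s=np.cos(a),np.sin(a); R=np.array([[c,-s,0],[s,c,0],[0,0,1]]); return L@R.T+[x,y,0]
def cost(p,kind,obs):
    tot=0
    for c,m in obs:
        h=cv2.convexHull(proj(c,pts(kind,p)).astype(np.float32))
        im=np.zeros(m.shape,np.uint8); cv2.fillConvexPoly(im,np.round(h*16).astype(np.int32),255,cv2.LINE_AA,4)
        f=im/255.; tot+=1-np.minimum(f,m).sum()/np.maximum(f,m).sum()
    return tot
def fit(kind,obs,p0):
    best=None
    for d in(0.,.1,-.1):
        s=np.array(p0)+[0,0,d]
        r=minimize(cost,s,args=(kind,obs),method="Nelder-Mead",options=dict(initial_simplex=s+np.array([[0,0,0],[.02,0,0],[0,.02,0],[0,0,.15]]),xatol=1e-4,fatol=1e-4))
        if best is None or r.fun<best.fun: best=r
    return best.x,best.fun
def measure(kind,cams,p0=None):
    obs=[]
    for n in cams:
        viewer.get_image(n); r=finder.trace(kind,n)
        if r:
            c=viewer.get_calibration(n); obs.append((c,r[0]["mask"].astype(float)))
            g=ground(c,r[0]["centre"],.032 if kind=="tube_center" else 0); print(n,kind,round(r[0]["score"],2),np.round(g,3))
            if p0 is None: p0=[g[0],g[1],0]
    for o in [obs]+([[q] for q in obs] if len(obs)>1 else []):
        x,f=fit(kind,o,p0); print("  fit",np.round(x,4),round(f,3))
E
python3 - <<'E'
from h import *
for k in["tube_center","strip"]: measure(k,["top","scene"])
for k in["cup","organiser","magnifier","dock"]:
    r=finder.look_for(k,"top"); r and print(k,r[0]["score"],np.round(ground(viewer.get_calibration("top"),r[0]["centre"],.04),3))
E
```

```text
top tube_center 0.8 [0.612 0.079 0.032]
scene tube_center 0.61 [0.596 0.087 0.032]
  fit [ 0.6077  0.0772 -0.1472] 0.384
  fit [ 0.6092  0.0766 -0.1445] 0.072
  fit [ 0.5774  0.0823 -0.1424] 0.285
top strip 0.75 [ 0.588 -0.055  0.   ]
scene strip 0.67 [ 0.591 -0.061  0.   ]
  fit [ 0.5895 -0.0563 -0.195 ] 0.338
  fit [ 0.5902 -0.0577 -0.1923] 0.135
  fit [ 0.5873 -0.0546 -0.1956] 0.195
cup 0.58 [ 0.762 -0.088  0.04 ]
magnifier 0.64 [0.561 0.354 0.04 ]
dock 0.88 [ 0.574 -0.351  0.04 ]
```

```bash
cat >> h.py <<'E'
from scipy.spatial.transform import Rotation as Ro
def tool(s=None):
    s=s or manip.get_state(); w,x,y,z=s["ee_rot"]; return np.array(s["position"]),Ro.from_quat([x,y,z,w]).as_matrix()
def togo(target,yaw=None):
    p,R=tool(); d=R.T@(np.array(target)-p)*1000
    print("pos",np.round(p,4),"shift mm",np.round(d,1))
    if yaw is not None:
        a=np.array([np.cos(yaw),np.sin(yaw),0]); b=R.T@a; t=np.arctan2(-b[1],b[2]); t=(t+np.pi/2)%np.pi-np.pi/2
        print("turn",round(t,3))
E
python3 - <<'E'
from h import *
p,R=tool(); print(np.round(R,3))
togo([0.609,0.077,0.231],-0.145)
togo([0.609,0.077,0.13],-0.145)
E
```

```text
[[ 0.    -0.97   0.244]
 [ 0.     0.244  0.97 ]
 [-1.    -0.     0.   ]]
pos [0.1405 0.5576 0.2314] shift mm [ 3.000e-01 -5.717e+02 -3.516e+02]
turn 1.469
pos [0.1405 0.5576 0.2314] shift mm [ 101.3 -571.7 -351.6]
turn 1.469
```

Emit:
{"name": "move_arm", "arguments": {
  "rows": [
    [[0, -230, -140], 0.7, 50],
    [[0, -230, -140], 0.7, 50],
    [[0, -230, -140], 0.7, 50],
    [[0, -230, -140], 0.7, 50],
    [[0, -230, -140], 0.7, 50],
    [[0, -230, -140], 0.7, 50],
    [[0, -230, -140], 0.7, 50],
    [[0, -230, -140], 0.7, 50]
  ]
}}

```text
clock: 1.57
position: [0.3322, 0.3628, 0.2315]
ee_rot: [0.674, -0.216, 0.673, 0.215]
contact_force: [0.0, 0.6, -0.2]
width: 0.05
```

Run:
```python
from h import *
togo([0.609,0.077,0.2],-0.145); print(manip.get_state()["qpos"])
```

```text
pos [0.3322 0.3628 0.2315] shift mm [  32.4 -393.3   59.6]
turn 0.764
[ 0.68952688  0.14998127  1.67266825 -0.00232081  1.31823994  0.07100776]
```

Emit:
{"name": "move_arm", "arguments": {
  "rows": [
    [[0, -390, 60], 0.764, 50],
    [[0, -390, 60], 0.764, 50],
    [[0, -390, 60], 0.764, 50],
    [[0, -390, 60], 0.764, 50],
    [[0, -390, 60], 0.764, 50],
    [[0, -390, 60], 0.764, 50],
    [[0, -390, 60], 0.764, 50],
    [[0, -390, 60], 0.764, 50]
  ]
}}

```text
clock: 2.23
position: [0.5628, 0.1262, 0.2324]
ee_rot: [0.706, 0.051, 0.704, -0.051]
contact_force: [0.2, 0.8, -0.0]
width: 0.0499
```

Run:
```python
from h import *
togo([0.609,0.077,0.15],-0.145); print(manip.get_state()["qpos"])
```

```text
pos [0.5628 0.1262 0.2324] shift mm [ 82.5 -42.   52.6]
turn -0.0
[ 1.00313147e-01  2.76855774e-01  1.50092655e+00 -5.55315929e-04
  1.36164901e+00  2.45523525e-01]
```

Emit:
{"name": "move_arm", "arguments": {
  "rows": [
    [[0, -42, 53], 0, 50],
    [[80, -42, 53], 0, 50],
    [[110, -42, 53], 0, 50],
    [[110, -42, 53], 0, 50],
    [[110, -42, 53], 0, 50],
    [[110, -42, 53], 0, 50]
  ]
}}

```text
clock: 2.73
position: [0.6083, 0.0776, 0.1211]
ee_rot: [0.705, 0.051, 0.706, -0.051]
contact_force: [-0.3, 0.8, 0.4]
width: 0.0502
```

Run:
```python
from h import *
togo([0.609,0.077,0.15],-0.145)
im=viewer.get_image("wrist"); cv2.imwrite("pics/w1.png",im[:,:,::-1])
c=viewer.get_calibration("wrist")
for k in["tube_center","strip"]:
    r=finder.trace(k,"wrist")
    for q in r[:1]: print(k,q["score"],q["centre"],fit(k,[(c,q["mask"].astype(float))],[.609,.077,-.145] if k[0]=="t" else [.589,-.057,-.194]))
p,R=tool(); print(np.round(proj(c,np.array([p])),0))
```

```text
pos [0.6083 0.0776 0.1211] shift mm [-28.9  -0.5   0.7]
turn -0.0
tube_center 0.9 [257.5, 193.6] (array([ 0.6123841 ,  0.07557666, -0.1555233 ]), np.float64(0.03377626268956002))
strip 0.59 [257.9, 318.0] (array([ 0.61351991, -0.06376177, -0.19690412]), np.float64(0.4716663077887382))
[[258. 248.]]
```

View pics/w1.png

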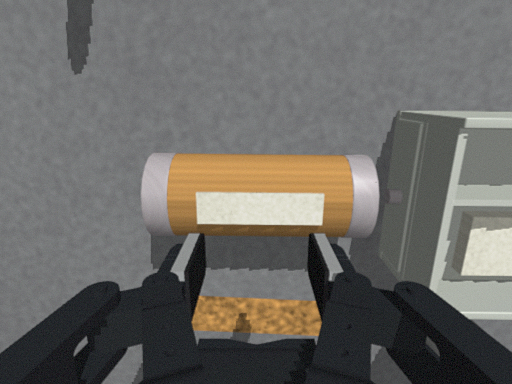

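Wrist picture: the tube is centred at (258,195), level with the jaw axis. The label is on top, with the fingers straddling it lengthwise. I'll descend slightly behind the crest.

Emit:
{"name": "move_arm", "arguments": {
  "rows": [
    [[20, 8, 2], 0, 50],
    [[40, 8, 2], 0, 50],
    [[50, 8, 2], 0, 50],
    [[52, 8, 2], 0, 50],
    [[52, 8, 2], 0, 50]
  ]
}}

```text
clock: 3.3
position: [0.6146, 0.0859, 0.074]
ee_rot: [0.708, 0.051, 0.703, -0.051]
contact_force: [0.1, -0.4, -0.1]
width: 0.0502
```

Emit:
{"name": "move_arm", "arguments": {
  "rows": [
    [[2, 0, 0], 0, 50],
    [[2, 0, 0], 0, 50],
    [[2, 0, 0], 0, 50]
  ]
}}

```text
clock: 3.55
position: [0.6152, 0.0859, 0.0731]
ee_rot: [0.709, 0.051, 0.702, -0.05]
contact_force: [0.6, 0.4, -0.9]
width: 0.0498
```

Emit:
{"name": "move_arm", "arguments": {
  "rows": [
    [[2, 0, 0], 0, 50],
    [[2, 0, 0], 0, 50],
    [[2, 0, 0], 0, 50]
  ]
}}

```text
clock: 3.8
position: [0.6153, 0.0858, 0.0713]
ee_rot: [0.709, 0.051, 0.702, -0.051]
contact_force: [-0.0, -0.6, -0.9]
width: 0.05
```

Emit:
{"name": "move_arm", "arguments": {
  "rows": [
    [[3, 0, 0], 0, 50],
    [[5, 0, 0], 0, 50],
    [[5, 0, 0], 0, 50]
  ]
}}

```text
clock: 4.05
position: [0.6149, 0.0858, 0.0656]
ee_rot: [0.708, 0.051, 0.702, -0.051]
contact_force: [-0.4, -0.3, 0.5]
width: 0.0501
```

Emit:
{"name": "move_arm", "arguments": {
  "rows": [
    [[3, 0, 0], 0, 50],
    [[3, 0, 0], 0, 50],
    [[3, 0, 0], 0, 50]
  ]
}}

```text
clock: 4.3
position: [0.6147, 0.0857, 0.0622]
ee_rot: [0.708, 0.051, 0.703, -0.051]
contact_force: [-0.4, -0.2, -0.6]
width: 0.0501
```

Run:
```python
from h import *
p,R=tool(); print(np.round(R,3),np.round(manip.get_state()["qpos"],3))
```

```text
[[ 0.008  0.143  0.99 ]
 [ 0.     0.99  -0.143]
 [-1.     0.001  0.008]] [ 0.027  0.472  1.648 -0.     1.015  0.171]
```

Emit:
{"name": "move_arm", "arguments": {
  "rows": [
    [[2, 0, 0], 0, 50],
    [[2, 0, 0], 0, 50],
    [[2, 0, 0], 0, 50]
  ]
}}

```text
clock: 4.55
position: [0.6151, 0.0859, 0.061]
ee_rot: [0.708, 0.051, 0.702, -0.051]
contact_force: [-0.9, -0.1, 4.6]
width: 0.0501
```

Emit:
{"name": "move_arm", "arguments": {
  "rows": [
    [[2, 0, 0], 0, 50],
    [[2, 0, 0], 0, 50],
    [[2, 0, 0], 0, 50]
  ]
}}

```text
clock: 4.8
position: [0.6153, 0.0863, 0.0607]
ee_rot: [0.709, 0.051, 0.702, -0.05]
contact_force: [-2.3, 1.1, 10.1]
width: 0.0502
```

Emit:
{"name": "move_arm", "arguments": {
  "rows": [
    [[2, 0, 0], 0, 50],
    [[2, 0, 0], 0, 50],
    [[2, 0, 0], 0, 50]
  ]
}}

```text
clock: 5.05
position: [0.6154, 0.0867, 0.0607]
ee_rot: [0.709, 0.052, 0.701, -0.05]
contact_force: [-1.9, 1.6, 11.8]
width: 0.0495
```

Emit:
{"name": "move_arm", "arguments": {
  "rows": [
    [[2, -5, 0], 0, 50],
    [[2, -10, 0], 0, 50],
    [[2, -15, 0], 0, 50],
    [[2, -20, 0], 0, 50],
    [[2, -25, 0], 0, 50],
    [[2, -30, 0], 0, 50],
    [[2, -35, 0], 0, 50],
    [[2, -40, 0], 0, 50]
  ]
}}

```text
clock: 5.72
position: [0.6092, 0.0472, 0.0606]
ee_rot: [0.709, 0.052, 0.701, -0.05]
contact_force: [-3.7, 0.3, 12.0]
width: 0.0499
```

Run:
```python
from h import *
im=viewer.get_image("wrist"); cv2.imwrite("pics/w2.png",im[:,:,::-1])
c=viewer.get_calibration("wrist")
for q in finder.trace("tube_center","wrist")[:1]: print(q["score"],fit("tube_center",[(c,q["mask"].astype(float))],[.609,.057,-.145]))
measure("tube_center",["top"])
s=manip.get_state();print(s["position"],s["contact_force"])
```

```text
0.84 (array([ 0.60702733,  0.0548842 , -0.15493713]), np.float64(0.08466685696086973))
top tube_center 0.59 [0.576 0.084 0.032]
  fit [0.6298 0.0651 0.0218] 0.843
[0.6091549  0.04684957 0.06055478] [-3.63480714 -0.701986   13.90114191]
```

View pics/w2.png

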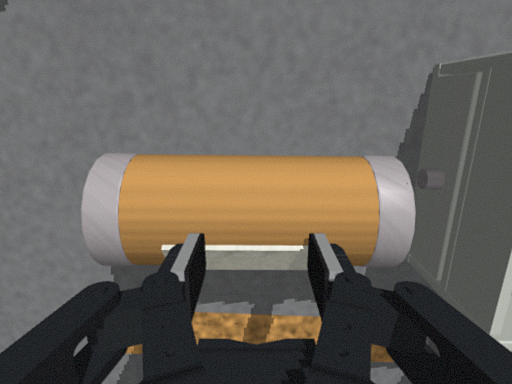

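Wrist picture: the label has moved to the front edge at about (240,247) and the tube is still level at (250,210). It rolled 21 mm for 40 mm of tip travel with no slip, so I'll ratchet the rest.

Emit:
{"name": "move_arm", "arguments": {
  "rows": [
    [[-6, 0, 0], 0, 50],
    [[-14, 0, 0], 0, 50],
    [[-14, 10, 0], 0, 50],
    [[-14, 19, 0], 0, 50],
    [[-14, 19, 0], 0, 50],
    [[-6, 19, 0], 0, 50],
    [[-3, 19, 0], 0, 50],
    [[-3, 19, 0], 0, 50]
  ]
}}

```text
clock: 6.58
position: [0.6105, 0.0657, 0.0617]
ee_rot: [0.708, 0.052, 0.703, -0.05]
contact_force: [-0.5, 1.0, -0.8]
width: 0.05
```

Emit:
{"name": "move_arm", "arguments": {
  "rows": [
    [[3, 0, 0], 0, 50],
    [[3, 0, 0], 0, 50]
  ]
}}

```text
clock: 6.75
position: [0.6111, 0.0659, 0.0608]
ee_rot: [0.708, 0.052, 0.702, -0.05]
contact_force: [-2.2, 1.5, 11.8]
width: 0.0499
```

Emit:
{"name": "move_arm", "arguments": {
  "rows": [
    [[2, 0, 0], 0, 50],
    [[2, 0, 0], 0, 50]
  ]
}}

```text
clock: 6.92
position: [0.6112, 0.0661, 0.0607]
ee_rot: [0.708, 0.052, 0.702, -0.05]
contact_force: [-3.1, 0.9, 11.9]
width: 0.0501
```

Emit:
{"name": "move_arm", "arguments": {
  "rows": [
    [[2, -6, 0], 0, 50],
    [[2, -12, 0], 0, 50],
    [[2, -18, 0], 0, 50],
    [[2, -24, 0], 0, 50],
    [[2, -30, 0], 0, 50],
    [[2, -36, 0], 0, 50],
    [[2, -41, 0], 0, 50],
    [[2, -44, 0], 0, 50]
  ]
}}

```text
clock: 7.58
position: [0.6043, 0.0217, 0.0601]
ee_rot: [0.708, 0.052, 0.702, -0.05]
contact_force: [-3.1, -1.4, 9.2]
width: 0.0503
```

Emit:
{"name": "move_arm", "arguments": {
  "rows": [
    [[-6, 0, 0], 0, 50],
    [[-14, 0, 0], 0, 50],
    [[-14, 10, 0], 0, 50],
    [[-14, 22, 0], 0, 50],
    [[-14, 22, 0], 0, 50],
    [[-6, 22, 0], 0, 50],
    [[-3, 22, 0], 0, 50],
    [[-3, 22, 0], 0, 50]
  ]
}}

```text
clock: 8.25
position: [0.6062, 0.0437, 0.0614]
ee_rot: [0.707, 0.052, 0.703, -0.05]
contact_force: [-0.4, 0.2, 0.2]
width: 0.0502
```

```bash
cat > look.py <<'E'
from h import *
import sys
im=viewer.get_image("wrist"); cv2.imwrite(f"pics/{sys.argv[1]}.png",im[:,:,::-1])
c=viewer.get_calibration("wrist"); p,R=tool()
for q in finder.trace("tube_center","wrist")[:1]:
    x,f=fit("tube_center",[(c,q["mask"].astype(float))],[p[0],p[1],-.15]); print(q["score"],np.round(x,4),round(f,3))
    a=-.194; d=x[:2]-[.5895,-.057]; print("along,across",d@[np.cos(a),np.sin(a)],d@[-np.sin(a),np.cos(a)],"tip rel",(p[:2]-x[:2])@[-np.sin(x[2]),np.cos(x[2])],(p[:2]-x[:2])@[np.cos(x[2]),np.sin(x[2])])
E
python3 look.py w3
```

```text
0.85 [ 0.604   0.0322 -0.1583] 0.2
along,across -0.0029727336501717792 0.09034299229804504 tip rel 0.01153607872608521 0.0007468852264468555
```

Everything is tracking, with 90 mm left across. Next stroke.

Emit:
{"name": "move_arm", "arguments": {
  "rows": [
    [[3, 0, 0], 0, 50],
    [[3, 0, 0], 0, 50],
    [[3, 0, 0], 0, 50]
  ]
}}

```text
clock: 8.6
position: [0.6076, 0.0433, 0.0609]
ee_rot: [0.708, 0.053, 0.702, -0.051]
contact_force: [-1.1, 0.7, 8.5]
width: 0.0503
```

Emit:
{"name": "move_arm", "arguments": {
  "rows": [
    [[2, -6, 0], 0, 50],
    [[2, -12, 0], 0, 50],
    [[2, -18, 0], 0, 50],
    [[2, -24, 0], 0, 50],
    [[2, -30, 0], 0, 50],
    [[2, -36, 0], 0, 50],
    [[2, -41, 0], 0, 50],
    [[2, -44, 0], 0, 50]
  ]
}}

```text
clock: 9.27
position: [0.6008, -0.0011, 0.0603]
ee_rot: [0.708, 0.053, 0.702, -0.051]
contact_force: [-3.1, 0.5, 8.5]
width: 0.0502
```

Emit:
{"name": "move_arm", "arguments": {
  "rows": [
    [[-6, 0, 0], 0, 50],
    [[-14, 0, 0], 0, 50],
    [[-14, 10, 0], 0, 50],
    [[-14, 22, 0], 0, 50],
    [[-14, 22, 0], 0, 50],
    [[-6, 22, 0], 0, 50],
    [[-3, 22, 0], 0, 50],
    [[-3, 22, 0], 0, 50]
  ]
}}

```text
clock: 9.93
position: [0.6027, 0.021, 0.0616]
ee_rot: [0.707, 0.052, 0.703, -0.051]
contact_force: [0.3, 1.2, 0.1]
width: 0.0498
```

```bash
python3 look.py w4
```

```text
0.97 [ 0.6006  0.0096 -0.1626] 0.209
along,across -0.001977902614098616 0.06751342910999145 tip rel 0.01139366826813832 0.0006299307288598337
```

Emit:
{"name": "move_arm", "arguments": {
  "rows": [
    [[3, 0, 0], 0, 50],
    [[3, 0, 0], 0, 50],
    [[3, 0, 0], 0, 50]
  ]
}}

```text
clock: 10.28
position: [0.6041, 0.0205, 0.0608]
ee_rot: [0.708, 0.053, 0.702, -0.051]
contact_force: [-0.7, 1.0, 6.8]
width: 0.0499
```

Emit:
{"name": "move_arm", "arguments": {
  "rows": [
    [[2, -6, 0], 0, 50],
    [[2, -12, 0], 0, 50],
    [[2, -18, 0], 0, 50],
    [[2, -24, 0], 0, 50],
    [[2, -30, 0], 0, 50],
    [[2, -36, 0], 0, 50],
    [[2, -41, 0], 0, 50],
    [[2, -44, 0], 0, 50]
  ]
}}

```text
clock: 10.95
position: [0.5973, -0.0239, 0.0603]
ee_rot: [0.708, 0.053, 0.702, -0.051]
contact_force: [-2.6, -0.3, 9.3]
width: 0.05
```

Emit:
{"name": "move_arm", "arguments": {
  "rows": [
    [[-6, 0, 0], 0, 50],
    [[-14, 0, 0], 0, 50],
    [[-14, 10, 0], 0, 50],
    [[-14, 22, 0], 0, 50],
    [[-14, 22, 0], 0, 50],
    [[-6, 22, 0], 0, 50],
    [[-3, 22, 0], 0, 50],
    [[-3, 22, 0], 0, 50]
  ]
}}

```text
clock: 11.62
position: [0.5993, -0.0018, 0.0616]
ee_rot: [0.707, 0.053, 0.703, -0.051]
contact_force: [-0.0, -0.1, 0.1]
width: 0.0498
```

```bash
python3 look.py w5
```

```text
0.59 [ 0.5971 -0.0135 -0.16  ] 0.221
along,across -0.0009467712454179758 0.04412826977514309 tip rel 0.011745276724677643 0.0006866180154822224
```

View pics/w5.png

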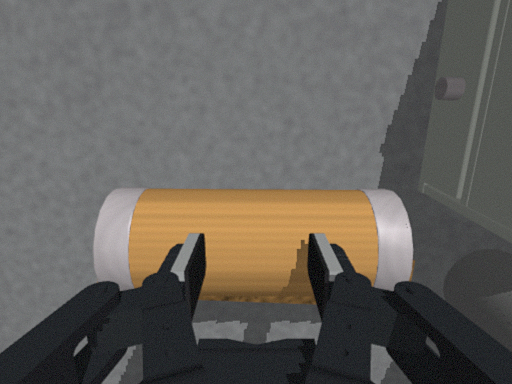

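The tube now lies at (250,240), just short of the strip, whose edge shows at row 300. There are 44 mm left, so two more strokes.

Emit:
{"name": "move_arm", "arguments": {
  "rows": [
    [[3, 0, 0], 0, 50],
    [[3, 0, 0], 0, 50],
    [[3, 0, 0], 0, 50]
  ]
}}

```text
clock: 11.97
position: [0.6007, -0.0023, 0.0608]
ee_rot: [0.708, 0.053, 0.702, -0.052]
contact_force: [-1.0, 1.3, 5.7]
width: 0.0501
```

Emit:
{"name": "move_arm", "arguments": {
  "rows": [
    [[2, -6, 0], 0, 50],
    [[2, -12, 0], 0, 50],
    [[2, -18, 0], 0, 50],
    [[2, -24, 0], 0, 50],
    [[2, -30, 0], 0, 50],
    [[2, -36, 0], 0, 50],
    [[2, -41, 0], 0, 50],
    [[2, -44, 0], 0, 50]
  ]
}}

```text
clock: 12.63
position: [0.5939, -0.0468, 0.0604]
ee_rot: [0.708, 0.053, 0.702, -0.052]
contact_force: [-3.4, -0.0, 10.4]
width: 0.05
```

Emit:
{"name": "move_arm", "arguments": {
  "rows": [
    [[-6, 0, 0], 0, 50],
    [[-14, 0, 0], 0, 50],
    [[-14, 10, 0], 0, 50],
    [[-14, 22, 0], 0, 50],
    [[-14, 22, 0], 0, 50],
    [[-6, 22, 0], 0, 50],
    [[-3, 22, 0], 0, 50],
    [[-3, 22, 0], 0, 50]
  ]
}}

```text
clock: 13.3
position: [0.5958, -0.0247, 0.0617]
ee_rot: [0.707, 0.053, 0.703, -0.052]
contact_force: [-0.1, -0.6, 1.0]
width: 0.0503
```

```bash
python3 look.py w6
```

```text
0.66 [ 0.5932 -0.0371 -0.1578] 0.231
along,across -0.00021947262422703341 0.02022785079218818 tip rel 0.012558069055374533 0.0010841566878728862
```

Emit:
{"name": "move_arm", "arguments": {
  "rows": [
    [[3, 0, 0], 0, 50],
    [[3, 0, 0], 0, 50],
    [[3, 0, 0], 0, 50]
  ]
}}

```text
clock: 13.65
position: [0.5972, -0.0253, 0.0608]
ee_rot: [0.708, 0.053, 0.702, -0.052]
contact_force: [-0.9, 0.7, 5.8]
width: 0.05
```

Emit:
{"name": "move_arm", "arguments": {
  "rows": [
    [[2, -6, 0], 0, 50],
    [[2, -12, 0], 0, 50],
    [[2, -18, 0], 0, 50],
    [[2, -24, 0], 0, 50],
    [[2, -30, 0], 0, 50],
    [[2, -36, 0], 0, 50],
    [[2, -40, 0], 0, 50],
    [[2, -40, 0], 0, 50]
  ]
}}

```text
clock: 14.32
position: [0.591, -0.0661, 0.0606]
ee_rot: [0.708, 0.053, 0.702, -0.053]
contact_force: [-3.2, -1.3, 12.0]
width: 0.0505
```

Emit:
{"name": "move_arm", "arguments": {
  "rows": [
    [[-6, 0, 0], 0, 50],
    [[-14, 0, 0], 0, 50],
    [[-40, 0, 0], 0, 50],
    [[-80, 0, 0], 0, 50],
    [[-110, 0, 0], 0, 50],
    [[-140, 0, 0], 0, 50],
    [[-140, 0, 0], 0, 50]
  ]
}}

```text
clock: 14.9
position: [0.5936, -0.0669, 0.208]
ee_rot: [0.713, 0.052, 0.697, -0.053]
contact_force: [0.2, -0.3, -0.2]
width: 0.0501
```

```bash
python3 look.py w7; python3 -c "
from h import *
im=viewer.get_image('top'); cv2.imwrite('pics/t7.png',im[:,:,::-1]); togo([0.55,0.25,.25])"
```

```text
0.97 [ 0.5872 -0.0544 -0.1507] 0.066
along,across -0.0027184460331715794 0.0020926242926344553 tip rel -0.01132933584319845 0.006717353232477839
pos [ 0.5895 -0.066   0.2008] shift mm [-49.7 306.6 -85.7]
```

View pics/w7.png

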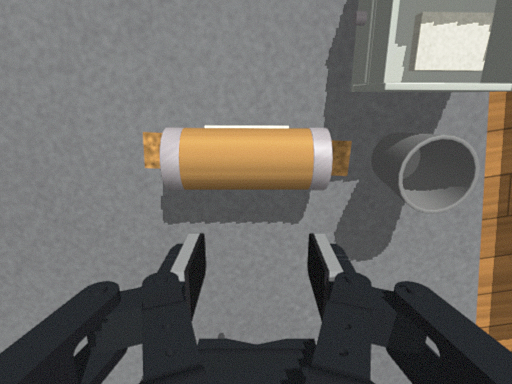

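The tube lies over the strip, with cork showing at both ends, at (152,150) and (341,158). I'll clear the arm and check from above.

Emit:
{"name": "move_arm", "arguments": {
  "rows": [
    [[-40, 20, 0], 0, 50],
    [[-60, 60, -20], 0, 50],
    [[-60, 100, -60], 0, 50],
    [[-60, 140, -100], 0, 50],
    [[-60, 160, -140], 0, 50],
    [[-60, 160, -180], 0, 50],
    [[-60, 160, -180], 0, 50],
    [[-60, 160, -180], 0, 50]
  ]
}}

```text
clock: 15.72
position: [0.427, 0.1214, 0.2573]
ee_rot: [0.705, 0.052, 0.705, -0.051]
contact_force: [0.4, -0.5, -0.8]
width: 0.0501
```

```bash
python3 -c "
from h import *
for k in ['tube_center','strip']: measure(k,['top','scene'],[.588,-.055,-.16])
for k in['cup','magnifier','dock']:
    r=finder.look_for(k,'top'); r and print(k,r[0]['score'],np.round(ground(viewer.get_calibration('top'),r[0]['centre'],.04),3))
im=viewer.get_image('top'); cv2.imwrite('pics/t8.png',im[:,:,::-1])"
```

```text
top tube_center 0.94 [ 0.585 -0.052  0.032]
scene tube_center 0.96 [ 0.596 -0.055  0.032]
  fit [ 0.5867 -0.0544 -0.1484] 0.157
  fit [ 0.5887 -0.0553 -0.1478] 0.079
  fit [ 0.586  -0.0535 -0.151 ] 0.068
top strip 0.61 [ 0.503 -0.044  0.   ]
scene strip 0.51 [ 0.686 -0.059  0.   ]
  fit [ 0.5896 -0.0546 -0.1793] 1.746
  fit [ 0.5889 -0.0561 -0.1949] 0.82
  fit [ 0.589  -0.0622 -0.0173] 0.926
cup 0.75 [ 0.767 -0.08   0.04 ]
magnifier 0.62 [0.576 0.365 0.04 ]
dock 0.84 [ 0.576 -0.354  0.04 ]
```

View pics/t8.png

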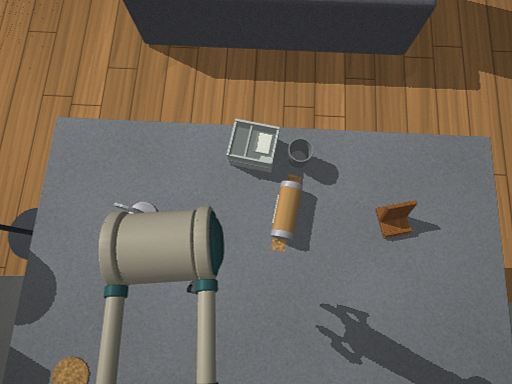

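The top picture shows the tube lying on the strip at (287,208), with the cup at (300,150), the dock and the drawer as they were. The arm hides part of the magnifier; the part that shows, at about (143,207), has not visibly moved.

```bash
python3 -c "
from rig import manip
print(manip.sign_off())"
```

```text
the job is handed in; nothing more can be done
None
```

I rolled the tube onto the cork strip in six short strokes with the fingertips on its top, then raised the arm clear and handed the job in at about 16 s. It turned by roughly 4 rad in all. I kept the press to about 6–14 N and the TCP at or above 60 mm, so the grasp point stayed at about 79 mm.

**Tube position:** the last wrist-camera fit put the tube about 2 mm off the strip's centre line and 3 mm off its middle lengthwise. It is about 0.045 rad off parallel. The top and scene fits of the tube agreed to within about 3 mm.

**Strip:** once the tube covered it, the strip could not be measured well again. The scene fit of it was poor, so these figures rest on the measurement made at the start.

**Bystanders:** the cup, dock and drawer look unchanged in the top picture. The network's centre for the magnifier shifted about 18 mm, which is over the 15 mm limit. The arm was hiding part of it, and what shows sits at the same pixels as before. The robot did not go near it at low height, so I take the shift as a measuring error, but I did not confirm it with an unobstructed picture.

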